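Walk the die block round onto the fence

ROBOT

A 6-joint arm with a two-finger parallel gripper is mounted at the origin on the work surface. World frame = base frame: x ahead of the robot, y to its left, z up, the work surface at z = 0. Lengths are in m, angles in rad, forces in N, time in s.
With the tool pointing down it reaches from about 0.35 to 0.975 m from the base axis. Payload 4.9 kg.
Tool frame: the origin (TCP) lies midway between the tips of the shut fingers; the grasp point (between the pads) lies 19 mm behind it; z points along the fingers, y is the direction in which the jaws open and shut (so a half turn about z gives the same grasp; the last joint's range is limited). The gripper opens to 85 mm and grips with 20 to 120 N. Pads are 22 mm wide; open, the fingers measure 114 mm over their backs; the gripper's body (76 mm by 85 mm) begins 54 mm behind the grasp point. The pads swing forward as they close: fully open they stand 13 mm farther back than shut.
Start: joints at [1.174, 0.053, 1.613, -0, 1.476, -0.119], TCP at [0.171, 0.601, 0.231] pointing down, gripper open.
Joint ranges: [-3.01, 3.01], [-1.01, 2.22], [0.06, 2.58], [-1.02, 4.17], [0.09, 2.62], [-3.14, 3.14]. Speed limits (rad/s): [2.57, 2.57, 3.14, 3.14, 3.14, 3.14].

INTERFACE

Orientations are given as a rotation vector (axis times angle).
In Python, from station import ctrl gives the robot as it stands.
- The arm moves only by the tool move_arm, never from a script. Its arguments are lists of equal length, an entry for each row: "xyz": the shift along the world's x, y, z scaled (see below), a list of three; "angular": the turn, a rotation vector about the world's x, y, z scaled (see below), a list of three; "grip": the closure in counts, from 0 (fully open) to 255 (shut). A call has 1 to 20 rows; each row shifts and turns the commanded pose from where the row before left it; what a row does not reach is not made up. The controller multiplies each number of a shift by 0.05 m and each number of a turn by 0.15 rad. A row lasts 1/8 s, in which the tool goes at most 62.5 mm and 10.7 degrees, less where a joint would pass 70% of its speed; a pose out of reach is approached as far as the arm can. A call with a number of a shift or a turn outside -1 to 1 is refused whole. A call with a gripper value outside its range is refused whole. The fingers move at their own pace and stop on an object; "squeeze" is the grip in N (left out, the last holds). Time passes only in rows, so rows that do not move let the fingers close. It gives the time, the measured TCP pose, the force and the opening at its end, in the units of the state.
- ctrl.sense(): the state, without advancing time (a new reading comes with each control period).
- ctrl.read_camera(name): name is "scene" or "side" or "wrist"; returns the picture (400x640x3 uint8, blue, green, red); there is no depth.
- ctrl.get_calibration(name): a dict with "fx", "fy", "cx", "cy" (pixels), "eye" and "rotation" of the camera in the world. Camera axes: x right, y down, z forward; pixel columns grow to the right and rows downward; lengths in m; the calibration is good to about 2 mm. A picture is of the moment at which its call begins: read the wrist's pose just before it. get_calibration takes no time and is no camera call; for the wrist camera it gives the pose at the moment of the call.
- ctrl.hand_in(): hands the job in, once; it reports no verdict.
The state is a dict: "time_s": time; "joint_pos": joint angles; "joint_vel": joint speeds; "joint_efforts": joint torques, N m; "ee_pos": TCP position; "eef_rot": TCP orientation; "wrist_force": force on the tool from outside, world axes, zero at the start; "ft_torque": the same for the moment, N m; "width": finger opening in m.
Only numpy, scipy, OpenCV 4.12 (cv2) and the standard library are available. Lean on these libraries where they do the work, as an engineer would, in place of code of your own. Each camera call takes 0.05 s, during which the arm holds its last target. There are 200 camera calls.

TASK

The heavy steel die block has been left skewed on its bed. Walk it round with steady fingertip pushes at one corner and then another, never knocking it or lifting it off the bed, until its yellow-striped face lies flat against the fence along its whole width, centred between the two swing clamps to within a couple of centimetres. Then take the hand away, and leave everything else where it lies.

Things in the scene. Friction and masses are not known exactly. Their poses are not given: they have to be found in the camera images.
- die: black steel block, 1.3 to 1.7 kg, a solid box 88 mm along its x, 96 along y, 24 high, too wide to grip; slides on the bed at a push of 5 to 15 N. Origin: centre of underside, z up. Its +x face is bright, with a 12 mm yellow stripe on top along that edge, and must meet the fence. Starts 50 to 90 mm off the fence, 0.7 to 1.3 rad counter-clockwise (from above) of its final yaw: turn it clockwise
- die_left (a point): point on the yellow-striped (+x) face of the die block, 45 mm to the left (+y) of the middle of that face, 12 mm above the bed; axes as the die block's
- die_right (a point): point on the yellow-striped (+x) face of the die block, 45 mm to the right (-y) of the middle of that face, 12 mm above the bed; axes as the die block's
- bed: fixed steel plate, 320 mm along its x (-150 to +170), 420 along y, flat top 12 mm above the table. Origin at table height, 110 mm before (-x of) the fence face, mid-width; x points at the fence, away from the robot, z up; yaw up to 0.2 rad either way. Two fixed swing clamps stand behind the fence ends at x 142, y +-105 mm, 60 mm above the bed top, arms parked outwards
- fence_mid (a point): middle of the working face of the fence, midway between the clamps, 12 mm above the bed top; axes as the bed's: x into the fence, y along it. The fence is a fixed aluminium bar, 160 mm long along y, 22 thick, standing 20 above the bed top. Seated and centred, the die block has its axes as these and its origin at x -44, y 0, z -12 mm
- punch: loose punch standing on the bed near its left (+y) edge: 30 x 34 mm foot, 40 mm high; origin under its centre; to be left alone
- bushing: loose brass guide bushing standing on the bed near its right (-y) edge, 28 mm across, 30 mm high; origin under its centre; to be left alone
- tape_roll: roll of masking tape lying on the table, 100 mm across, 24 mm high; origin under its centre; to be left alone
- caliper: digital caliper lying on the table, 200 mm long along its x, 12 mm high; origin under the middle of its beam; to be left alone
- tin: open green parts tray, 80 x 90 x 35 mm; origin under its centre; to be left alone
- hammer: brass-headed hammer lying on the table along its x, 260 mm long, 26 mm high, head at +x, 78 mm across; origin under the middle of its length; to be left alone
- oil: yellow oil bottle with a red cap, 48 mm across, 120 mm high; origin under its centre; to be left alone
There are look-alikes about, which are no part of the job. Leave any pink look-alike of the die alone.

How it is judged:
At the end, for the whole second after the job is handed in: the yellow-striped face is flat on the fence (the points 45 mm left and right of its middle both within 3 mm of the fence's face), the block's centre is within 20 mm of the midpoint between the clamps along the fence, and it lies flat and at rest on the bed (x of each of die_left, die_right in the frame of fence_mid above -0.003 m and y of die in the frame of fence_mid between -0.02 and 0.02 m and height (world z) of die between 0.009 and 0.015 m and angle between die's own z axis and vertical below 0.05 rad and linear speed of die below 0.01 m/s); the robot touches nothing.
It fails at once if the die block is lifted off the bed (over 6 mm) or tipped (over 0.1 rad) (height (world z) of die above 0.018 m or angle between die's own z axis and vertical above 0.1 rad).
It fails at once if the die block is knocked: it slides faster than 0.35 m/s (linear speed of die above 0.35 m/s).
It fails at once if a bystander is shifted by more than 15 mm (distance of any of punch, bushing, tape_roll, caliper, tin, hammer, oil from where it was at the start of the episode above 0.015 m).
It also fails if it takes over 72 s, if anything falls off the work surface, if the arm or the gripper's body presses on something with over 40 N, if the wrist force passes 120 N, or if a joint passes its speed limit or range.

## Working session

There is one attempt and no reset: what is moved stays moved. The work goes in short steps, Python scripts to look and compute and a tool call to move; the robot and the scene stay as the last step left them, time stands still between calls to the robot, and variables do not carry over. Pictures are saved under pics/ and viewed, about 8 in all and at most 12, crops included, and the job is handed in when it is done.

Besides the shell and the picture viewer there is one more tool, called after "Call:" as name(argument=value, ...) on one line, values as JSON. move_arm: Moves the arm, as the interface text tells. Its arguments: {"type":"object","properties":{"xyz":{"type":"array","items":{"type":"array","items":{"type":"number","minimum":-1,"maximum":1}}},"angular":{"type":"array","items":{"type":"array","items":{"type":"number","minimum":-1,"maximum":1}}},"grip":{"type":"array","items":{"type":"number"}},"squeeze":{"type":"number"}},"required":["xyz","angular","grip"]}

```bash
mkdir -p pics; cat > h.py <<'E'
import numpy as np, cv2
from station import ctrl
def ray(c,px,z):
    K=np.array([(px[0]-c['cx'])/c['fx'],(px[1]-c['cy'])/c['fy'],1.0])
    d=np.array(c['rotation'])@K; e=np.array(c['eye']); return e+d*(z-e[2])/d[2]
def proj(c,P):
    p=np.array(c['rotation']).T@(np.array(P)-np.array(c['eye'])); return np.array([c['fx']*p[0]/p[2]+c['cx'],c['fy']*p[1]/p[2]+c['cy']])
E
python3 - <<'E'
from h import *
for n in ["scene","side"]:
    c=ctrl.get_calibration(n); print(n,c)
    cv2.imwrite(f"pics/{n}0.png",ctrl.read_camera(n))
s=ctrl.sense(); print(s['ee_pos'],s['eef_rot'],s['wrist_force'],s['time_s'])
E
```

```text
scene {'fx': 414.95074108496243, 'fy': 414.95074108496243, 'cx': 319.3107723395191, 'cy': 192.20253058853262, 'eye': array([1.24758327, 0.32496226, 0.70696171]), 'rotation': array([-1.35217447, -2.05879209,  0.99563656])}
side {'fx': 470.096043941296, 'fy': 470.096043941296, 'cx': 320.0564458356506, 'cy': 198.42971770170735, 'eye': array([ 0.4620797 , -1.00821256,  0.92468895]), 'rotation': array([-2.29700002,  0.07147147, -0.00325349])}
[0.17116232 0.60049774 0.23014796] [-4.34857564e-01 -3.11084324e+00  2.92315317e-03] [ 0.35325441 -0.58548406 -0.52377739] 0.1
```

View pics/scene0.png

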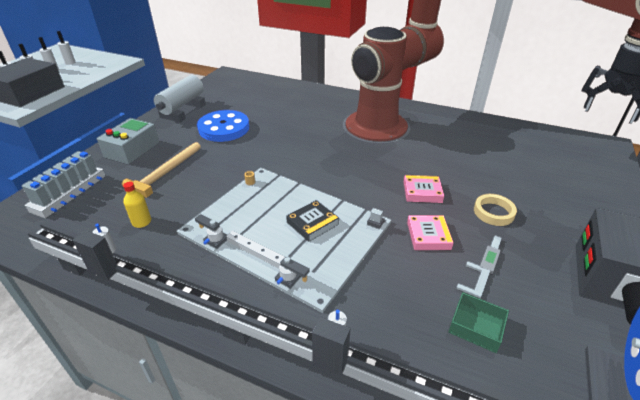

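View pics/side0.png

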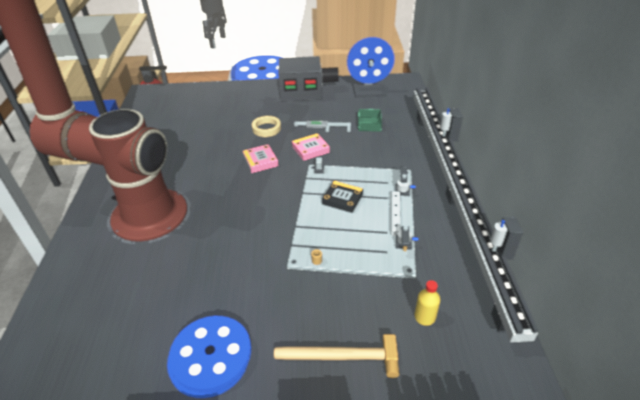

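The scene view shows the bed with corners near (262,170), (390,222), (322,302), (180,230). The die is near (312,217) with its yellow stripe at lower right, and the fence bar runs from (215,233) to (290,268). The side view shows the die at (343,195), and the fence runs from (396,190) to (396,235). Next I'll crop and segment.

```bash
sed -i 's/^def ray/from scipy.spatial.transform import Rotation as R\ndef cal(n):\n    c=ctrl.get_calibration(n); c["rotation"]=R.from_rotvec(c["rotation"]).as_matrix(); return c\ndef ray/' h.py
python3 - <<'E'
from h import *
a=cv2.imread("pics/scene0.png"); b=cv2.imread("pics/side0.png")
A=cv2.resize(a[165:310,172:402],None,fx=3.4,fy=3.4,interpolation=cv2.INTER_CUBIC)[:,:782]
B=cv2.resize(b[160:280,280:420],None,fx=4,fy=4,interpolation=cv2.INTER_CUBIC)
cv2.imwrite("pics/A.png",A); cv2.imwrite("pics/B.png",B)
for n,im in (("scene",a),("side",b)):
    c=cal(n)
    hsv=cv2.cvtColor(im,cv2.COLOR_BGR2HSV)
    roi=np.zeros(im.shape[:2],np.uint8)
    if n=="scene": roi[165:310,172:402]=255
    else: roi[160:280,280:420]=255
    bed=cv2.inRange(hsv,(0,0,110),(180,60,255))&roi
    bed=cv2.morphologyEx(bed,cv2.MORPH_CLOSE,np.ones((7,7)))
    k=max(cv2.findContours(bed,0,2)[0],key=cv2.contourArea)
    ap=cv2.approxPolyDP(cv2.convexHull(k),4,True)[:,0]
    print(n,"bed",[(tuple(p),ray(c,p,.012)[:2].round(3)) for p in ap])
    if n=="scene": sub=(slice(190,245),slice(280,345))
    else: sub=(slice(175,215),slice(318,368))
    m=np.zeros_like(roi); m[sub]=255
    d=(cv2.inRange(hsv,(0,0,0),(180,255,75))|cv2.inRange(hsv,(15,120,100),(35,255,255)))&m
    d=cv2.morphologyEx(d,cv2.MORPH_CLOSE,np.ones((3,3)))
    k=max(cv2.findContours(d,0,2)[0],key=cv2.contourArea)
    ap=cv2.approxPolyDP(cv2.convexHull(k),2,True)[:,0]
    print("die",[(tuple(p),ray(c,p,.036)[:2].round(3)) for p in ap])
    y=cv2.inRange(hsv,(18,140,120),(35,255,255))&m
    r=cv2.minAreaRect(cv2.findNonZero(y)); bx=cv2.boxPoints(r)
    print("stripe",[(p.round(0),ray(c,p,.036)[:2].round(3)) for p in bx])
E
```

```text
scene bed [((np.int32(401), np.int32(197)), array([0.372, 0.185])), ((np.int32(401), np.int32(294)), array([0.684, 0.266])), ((np.int32(387), np.int32(309)), array([0.731, 0.25 ])), ((np.int32(225), np.int32(309)), array([ 0.859, -0.046])), ((np.int32(172), np.int32(267)), array([ 0.812, -0.214])), ((np.int32(172), np.int32(180)), array([ 0.554, -0.423])), ((np.int32(195), np.int32(165)), array([ 0.467, -0.409])), ((np.int32(320), np.int32(165)), array([ 0.32 , -0.072]))]
die [((np.int32(337), np.int32(217)), array([0.54 , 0.067])), ((np.int32(308), np.int32(239)), array([0.636, 0.034])), ((np.int32(289), np.int32(223)), array([ 0.605, -0.03 ])), ((np.int32(287), np.int32(218)), array([ 0.591, -0.042])), ((np.int32(313), np.int32(203)), array([ 0.514, -0.008])), ((np.int32(319), np.int32(204)), array([0.512, 0.008]))]
stripe [(array([305., 230.], dtype=float32), array([0.61 , 0.015])), (array([335., 213.], dtype=float32), array([0.53 , 0.057])), (array([337., 218.], dtype=float32), array([0.542, 0.068])), (array([307., 234.], dtype=float32), array([0.621, 0.026]))]
side bed [((np.int32(302), np.int32(160)), array([0.449, 0.207])), ((np.int32(411), np.int32(170)), array([0.787, 0.128])), ((np.int32(419), np.int32(237)), array([ 0.751, -0.157])), ((np.int32(415), np.int32(277)), array([ 0.714, -0.29 ])), ((np.int32(343), np.int32(279)), array([ 0.538, -0.284])), ((np.int32(286), np.int32(269)), array([ 0.398, -0.242]))]
die [((np.int32(334), np.int32(181)), array([0.542, 0.064])), ((np.int32(361), np.int32(189)), array([0.617, 0.022])), ((np.int32(352), np.int32(210)), array([ 0.582, -0.065])), ((np.int32(323), np.int32(202)), array([ 0.504, -0.026]))]
stripe [(array([334., 184.], dtype=float32), array([0.54 , 0.052])), (array([334., 183.], dtype=float32), array([0.541, 0.057])), (array([360., 189.], dtype=float32), array([0.615, 0.022])), (array([360., 190.], dtype=float32), array([0.613, 0.016]))]
```

View pics/A.png

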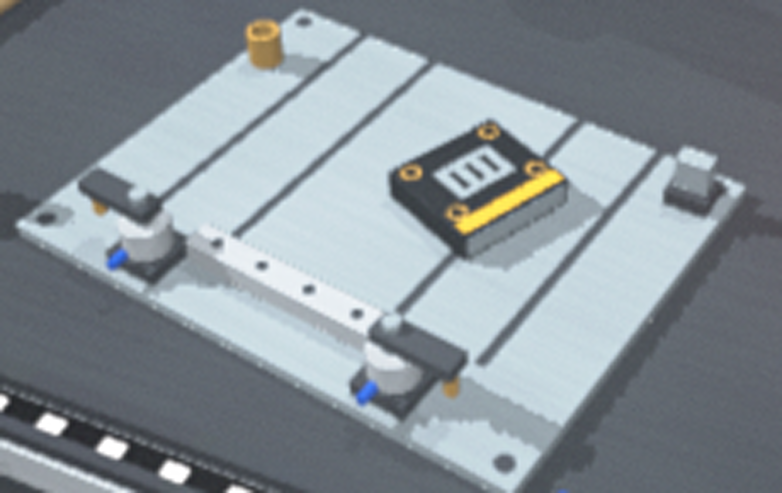

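View pics/B.png

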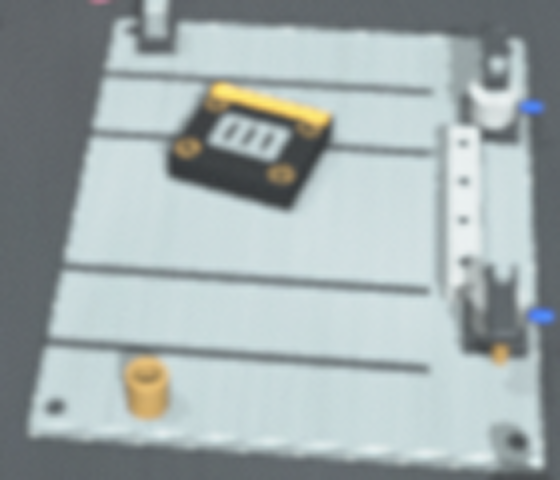

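The crops show the die's striped face pointing left and ahead. The fence lies to the right in the side view, with the punch at the far left corner and the bushing at the near right. I'll cast the corner pixels.

```bash
python3 - <<'E'
from h import *
cs,cd=cal("scene"),cal("side")
fA=lambda p,z: ray(cs,(p[0]/3.4+171.65,p[1]/3.4+164.65),z)[:2]
fB=lambda p,z: ray(cd,(p[0]/4+279.6,p[1]/4+159.6),z)[:2]
def show(t,A,B,z):
    for a,b in zip(A,B): print(t,fA(a,z).round(4) if a else '',fB(b,z).round(4) if b else '')
# nearR, nearL, farL, farR
show("bed",[(303,8),(745,185),(515,490),(18,228)],[(28,432),(117,20),(527,37),(545,465)],.012)
# die: rightback, leftback(stripe), leftfront(stripe), rightfront
show("die",[(490,121),(567,178),(463,232),(390,173)],[(168,155),(212,84),(332,115),(290,190)],.036)
show("fence top face edge",[(215,225),(385,305)],[(452,285),(449,123)],.032)
show("holes",[(217,244),(262,266),(309,289),(357,313)],[(464,262),(463,220),(464,181),(464,143)],.032)
show("punch top/bush top",[(697,155),(263,30)],[(157,5),(147,370)],.042)
A=[fA(p,.012) for p in [(303,8),(745,185),(515,490),(18,228)]];B=[fB(p,.012) for p in [(28,432),(117,20),(527,37),(545,465)]]
M=(np.array(A)+np.array(B))/2
for X in (A,B,M):
    X=np.array(X); dx=X[2]-X[1]+X[3]-X[0]; dy=X[1]-X[0]+X[2]-X[3]
    print("lens",np.linalg.norm(X[2]-X[1]),np.linalg.norm(X[1]-X[0]),"yaw",np.arctan2(dx[1],dx[0]),np.arctan2(-dy[0],dy[1]),"centre",X.mean(0))
E
```

```text
bed [ 0.399  -0.2268] [ 0.3996 -0.2378]
bed [0.4681 0.1839] [0.4702 0.1808]
bed [0.7807 0.1329] [0.7888 0.1335]
bed [ 0.7174 -0.2763] [ 0.7164 -0.2863]
die [ 0.5016 -0.0058] [ 0.5007 -0.0104]
die [0.5383 0.0703] [0.5376 0.0662]
die [0.6181 0.0253] [0.6219 0.0242]
die [ 0.5838 -0.0479] [ 0.5832 -0.0534]
fence top face edge [ 0.6762 -0.1363] [ 0.6806 -0.149 ]
fence top face edge [0.6962 0.0054] [0.7059 0.0134]
holes [ 0.6915 -0.125 ] [ 0.6922 -0.1283]
holes [ 0.6974 -0.0861] [ 0.6985 -0.088 ]
holes [ 0.7034 -0.0469] [ 0.7059 -0.049 ]
holes [ 0.7097 -0.008 ] [ 0.7129 -0.0091]
punch top/bush top [0.4842 0.1495] [0.5016 0.1583]
punch top/bush top [ 0.4755 -0.2171] [ 0.4761 -0.2182]
lens 0.3168391544534954 0.4165443671399007 yaw -0.15802344178543679 -0.1601680538772306 centre [ 0.59128228 -0.04657987]
lens 0.32212932006014267 0.4245369067589322 yaw -0.14960608930608707 -0.16901590872319683 centre [ 0.59375304 -0.0524482 ]
lens 0.31947578194888343 0.4205406282512324 yaw -0.15380331559837687 -0.16464449529574524 centre [ 0.59251766 -0.04951403]
```

Fence-mid is about (0.690, -0.066) and the bed yaw is about -0.16. The die is at about (0.561, 0.009) with yaw about 1.10, so it needs a clockwise turn of about 1.26. The sizes agree: bed 319 x 420 mm, die edges 85 to 93 mm. I'll shut the fingers and fly to a point behind the stripe-end of the die's +y face.

Call:
move_arm(xyz=[[0.56,-0.88,0],[0.56,-0.88,0],[0.56,-0.88,0],[0.56,-0.88,0],[0.56,-0.88,0],[0.56,-0.88,0],[0.56,-0.88,0],[0.56,-0.88,0],[0.56,-0.88,0],[0.56,-0.88,0],[0.56,-0.88,0],[0.56,-0.88,0],[0,0,0],[0,0,0]], angular=[[0,0,0],[0,0,0],[0,0,0],[0,0,0],[0,0,0],[0,0,0],[0,0,0],[0,0,0],[0,0,0],[0,0,0],[0,0,0],[0,0,0],[0,0,0],[0,0,0]], grip=[255,255,255,255,255,255,255,255,255,255,255,255,255,255])

```text
time_s: 1.85
ee_pos: [0.5069, 0.0733, 0.2307]
eef_rot: [-0.435, -3.11, -0.0]
wrist_force: [-0.1, 0.4, 0.1]
width: 0.0002
```

```bash
cat >> h.py <<'E'
FM=np.array([.690,-.066]); BY=-.16
EX=np.array([np.cos(BY),np.sin(BY)]); EY=np.array([-EX[1],EX[0]])
def stripe(n,guess,im=None):
    c=cal(n); im=ctrl.read_camera(n) if im is None else im
    hsv=cv2.cvtColor(im,cv2.COLOR_BGR2HSV)
    m=cv2.inRange(hsv,(20,140,110),(34,255,255))
    yy,xx=np.nonzero(m); P=np.array([ray(c,p,.036)[:2] for p in zip(xx,yy)])
    g=np.array(guess[:2]); ok=np.linalg.norm(P-g,axis=1)<.09; P=P[ok]
    m2=np.zeros_like(m); m2[yy[ok],xx[ok]]=255
    k,l,st,_=cv2.connectedComponentsWithStats(cv2.dilate(m2,np.ones((2,2)))); b=1+np.argmax(st[1:,4])
    P=P[l[yy[ok],xx[ok]]==b]
    (cx,cy),sz,_=r=cv2.minAreaRect((P*1000).astype(np.float32)); bx=cv2.boxPoints(r)
    e=max((bx[1]-bx[0],bx[2]-bx[1]),key=np.linalg.norm); ex=np.array([e[1],-e[0]])/np.linalg.norm(e)
    if ex@[np.cos(guess[2]),np.sin(guess[2])]<0: ex=-ex
    ce=np.array([cx,cy])/1000-.038*ex
    yaw=np.arctan2(ex[1],ex[0]); d=ce-FM
    print(n,"n",len(P),"size",np.round(sz,0),"die",ce.round(4),"yaw %.3f"%yaw,"| fence frame x %.4f y %.4f yaw %.3f"%(d@EX,d@EY,yaw-BY))
    return ce,yaw
E
python3 - <<'E'
from h import *
for n in ("scene","side"): stripe(n,(.56,.01,1.1),cv2.imread(f"pics/{n}0.png"))
E
```

```text
scene n 147 size [14. 89.] die [0.5582 0.0075] yaw 1.088 | fence frame x -0.1418 y 0.0516 yaw 1.248
side n 23 size [ 5. 59.] die [0.5599 0.0029] yaw 1.121 | fence frame x -0.1395 y 0.0473 yaw 1.281
```

Call:
move_arm(xyz=[[0,0,-0.8],[0,0,-0.8],[0,0,-0.8],[0,0,-0.8],[0,0,-0.8],[0,0,-0.2],[0,0,0]], angular=[[0,0,0],[0,0,0],[0,0,0],[0,0,0],[0,0,0],[0,0,0],[0,0,0]], grip=[255,255,255,255,255,255,255])

```text
time_s: 2.72
ee_pos: [0.5071, 0.0738, 0.0215]
eef_rot: [-0.433, -3.111, -0.0]
wrist_force: [0.5, -0.2, 1.5]
width: 0.0004
```

```bash
python3 - <<'E'
from h import *
a=ctrl.read_camera("wrist"); b=ctrl.read_camera("scene")
cv2.imwrite("pics/w1.png",np.vstack([cv2.resize(a[100:400],(480,225)),cv2.resize(b[165:310,200:400],(480,348))]))
E
```

```text
(no output)
```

View pics/w1.png

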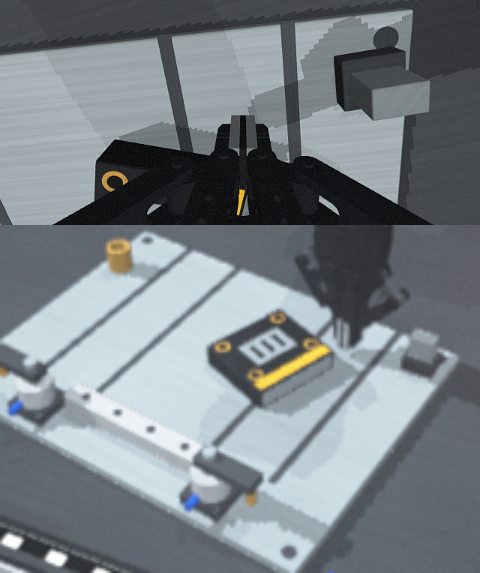

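The wrist and scene view shows the shut fingers standing just behind the die's back-left corner (scene half about (345,335)), clear of the punch. First push.

Call:
move_arm(xyz=[[0.11,-0.04,0],[0.11,-0.04,0],[0.11,-0.04,0],[0.11,-0.04,0],[0.11,-0.04,0],[0.11,-0.04,0],[0.11,-0.04,0],[0.11,-0.04,0],[0,0,0]], angular=[[0,0,0],[0,0,0],[0,0,0],[0,0,0],[0,0,0],[0,0,0],[0,0,0],[0,0,0],[0,0,0]], grip=[255,255,255,255,255,255,255,255,255])

```text
time_s: 3.95
ee_pos: [0.551, 0.0589, 0.0215]
eef_rot: [-0.436, -3.108, -0.006]
wrist_force: [-3.7, 7.9, 3.7]
width: 0.0001
```

```bash
python3 - <<'E'
from h import *
stripe("scene",(.57,.01,0.8)); stripe("side",(.57,.01,.8)); print(ctrl.sense()['wrist_force'].round(1))
E
```

```text
scene n 153 size [15. 89.] die [ 0.5706 -0.0065] yaw 0.788 | fence frame x -0.1274 y 0.0397 yaw 0.948
side n 31 size [ 5. 81.] die [ 0.573  -0.0126] yaw 0.827 | fence frame x -0.1240 y 0.0341 yaw 0.987
[-3.5  8.2  4.3]
```

Call:
move_arm(xyz=[[0.07,-0.08,0],[0.07,-0.08,0],[0.07,-0.08,0],[0.06,-0.08,0],[0.06,-0.08,0],[0.06,-0.08,0],[0,0,0]], angular=[[0,0,0],[0,0,0],[0,0,0],[0,0,0],[0,0,0],[0,0,0],[0,0,0]], grip=[255,255,255,255,255,255,255])

```text
time_s: 4.92
ee_pos: [0.5707, 0.0349, 0.0213]
eef_rot: [-0.436, -3.109, -0.006]
wrist_force: [-1.9, 7.7, 1.9]
width: -0.0
```

```bash
python3 - <<'E'
from h import *
stripe("scene",(.58,.0,0.5)); stripe("side",(.58,.0,.5)); print(ctrl.sense()['wrist_force'].round(1))
E
```

```text
scene n 155 size [14. 89.] die [ 0.5807 -0.0316] yaw 0.623 | fence frame x -0.1133 y 0.0165 yaw 0.783
side n 29 size [ 5. 84.] die [ 0.5815 -0.0371] yaw 0.634 | fence frame x -0.1117 y 0.0112 yaw 0.794
[-1.6  7.4  1.4]
```

Call:
move_arm(xyz=[[-0.18,0.24,0],[0,0,1],[-0.41,-0.64,0],[-0.41,-0.64,0],[-0.41,-0.64,0],[0,0,0],[0,0,-0.5],[0,0,-0.5],[0,0,0]], angular=[[0,0,0],[0,0,0],[0,0,0],[0,0,0],[0,0,0],[0,0,0],[0,0,0],[0,0,0],[0,0,0]], grip=[255,255,255,255,255,255,255,255,255])

```text
time_s: 6.15
ee_pos: [0.4988, -0.0499, 0.0193]
eef_rot: [-0.433, -3.107, -0.001]
wrist_force: [0.1, 0.7, -0.8]
width: -0.0003
```

```bash
python3 - <<'E'
from h import *
a=ctrl.read_camera("side"); b=ctrl.read_camera("scene")
cv2.imwrite("pics/w2.png",np.vstack([cv2.resize(a[155:285,280:430],(480,300)[:2]),cv2.resize(b[165:310,190:400],(480,300))]))
stripe("scene",(.58,.0,0.5),b)
E
```

```text
scene n 156 size [14. 91.] die [ 0.5817 -0.0323] yaw 0.633 | fence frame x -0.1123 y 0.0160 yaw 0.793
```

View pics/w2.png

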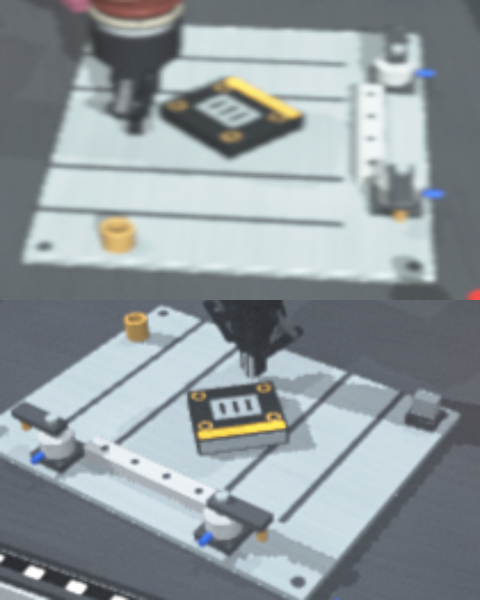

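The side half shows the finger at (135,128), left of the die's left-back corner; the fence is clear. Now pushing on the back face's left end.

Call:
move_arm(xyz=[[0.1,0.07,0],[0.1,0.07,0],[0.1,0.06,0],[0.11,0.05,0],[0.11,0.05,0],[0.11,0.04,0],[0.11,0.04,0],[0.11,0.03,0],[0,0,0]], angular=[[0,0,0],[0,0,0],[0,0,0],[0,0,0],[0,0,0],[0,0,0],[0,0,0],[0,0,0],[0,0,0]], grip=[255,255,255,255,255,255,255,255,255])

```text
time_s: 7.38
ee_pos: [0.5398, -0.0298, 0.02]
eef_rot: [-0.432, -3.103, 0.0]
wrist_force: [-8.3, 0.9, 4.8]
width: -0.0001
```

```bash
python3 - <<'E'
from h import *
stripe("scene",(.6,-.02,0.3)); stripe("side",(.6,-.02,.3)); print(ctrl.sense()['wrist_force'].round(1))
E
```

```text
scene n 162 size [13. 90.] die [ 0.6004 -0.0285] yaw 0.409 | fence frame x -0.0944 y 0.0227 yaw 0.569
side n 28 size [ 2. 75.] die [ 0.6035 -0.0387] yaw 0.469 | fence frame x -0.0897 y 0.0132 yaw 0.629
[-8.   0.5  3.3]
```

Call:
move_arm(xyz=[[-0.22,-0.1,0],[0,0,1],[0.51,0.59,0],[0.51,0.59,0],[0.51,0.59,0],[0,0,0],[0,0,-0.5],[0,0,-0.5],[0,0,0]], angular=[[0,0,0],[0,0,0],[0,0,0],[0,0,0],[0,0,0],[0,0,0],[0,0,0],[0,0,0],[0,0,0]], grip=[255,255,255,255,255,255,255,255,255])

```text
time_s: 8.6
ee_pos: [0.6057, 0.0523, 0.0188]
eef_rot: [-0.435, -3.106, 0.001]
wrist_force: [-1.0, -0.1, 0.7]
width: -0.0001
```

Call:
move_arm(xyz=[[0.02,-0.12,0],[0.02,-0.12,0],[0.02,-0.12,0],[0.02,-0.12,0],[0.01,-0.12,0],[0.01,-0.12,0],[0,0,0]], angular=[[0,0,0],[0,0,0],[0,0,0],[0,0,0],[0,0,0],[0,0,0],[0,0,0]], grip=[255,255,255,255,255,255,255])

```text
time_s: 9.48
ee_pos: [0.6148, 0.0179, 0.0229]
eef_rot: [0.436, 3.108, 0.005]
wrist_force: [0.5, 5.6, -0.4]
width: -0.0001
```

```bash
python3 - <<'E'
from h import *
stripe("scene",(.6,-.05,0.2)); stripe("side",(.6,-.05,.2)); print(ctrl.sense()['wrist_force'].round(1))
E
```

```text
scene n 161 size [14. 89.] die [ 0.5993 -0.0517] yaw 0.323 | fence frame x -0.0918 y -0.0003 yaw 0.483
side n 23 size [ 4. 67.] die [ 0.5942 -0.0445] yaw 0.297 | fence frame x -0.0980 y 0.0059 yaw 0.457
[ 1.6  4.9 -0.2]
```

Call:
move_arm(xyz=[[-0.08,0.22,0],[0,0,1],[-0.64,-0.47,0],[-0.64,-0.47,0],[-0.64,-0.47,0],[0,0,0],[0,0,-0.5],[0,0,-0.5],[0,0,0]], angular=[[0,0,0],[0,0,0],[0,0,0],[0,0,0],[0,0,0],[0,0,0],[0,0,0],[0,0,0],[0,0,0]], grip=[255,255,255,255,255,255,255,255,255])

```text
time_s: 10.7
ee_pos: [0.5122, -0.0418, 0.0197]
eef_rot: [-0.434, -3.108, -0.0]
wrist_force: [0.5, -0.9, 0.2]
width: -0.0002
```

Call:
move_arm(xyz=[[0.11,0.04,0],[0.11,0.04,0],[0.11,0.03,0],[0.12,0.02,0],[0.12,0.02,0],[0.12,0.02,0],[0.12,0.01,0],[0.12,0,0],[0,0,0]], angular=[[0,0,0],[0,0,0],[0,0,0],[0,0,0],[0,0,0],[0,0,0],[0,0,0],[0,0,0],[0,0,0]], grip=[255,255,255,255,255,255,255,255,255])

```text
time_s: 11.82
ee_pos: [0.5571, -0.0321, 0.02]
eef_rot: [-0.433, -3.103, -0.002]
wrist_force: [-7.4, 2.8, 3.0]
width: 0.0
```

```bash
python3 - <<'E'
from h import *
b=ctrl.read_camera("scene"); a=ctrl.read_camera("side")
stripe("scene",(.62,-.05,0.),b); stripe("side",(.62,-.05,.0),a); print(ctrl.sense()['wrist_force'].round(1))
cv2.imwrite("pics/w3.png",np.vstack([cv2.resize(a[155:285,280:430],(480,300)[:2]),cv2.resize(b[165:310,190:400],(480,300))]))
E
```

```text
scene n 169 size [14. 90.] die [ 0.6157 -0.054 ] yaw 0.139 | fence frame x -0.0753 y 0.0000 yaw 0.299
side n 21 size [ 4. 63.] die [ 0.6133 -0.0526] yaw 0.144 | fence frame x -0.0779 y 0.0010 yaw 0.304
[-7.7  3.2  4.5]
```

View pics/w3.png

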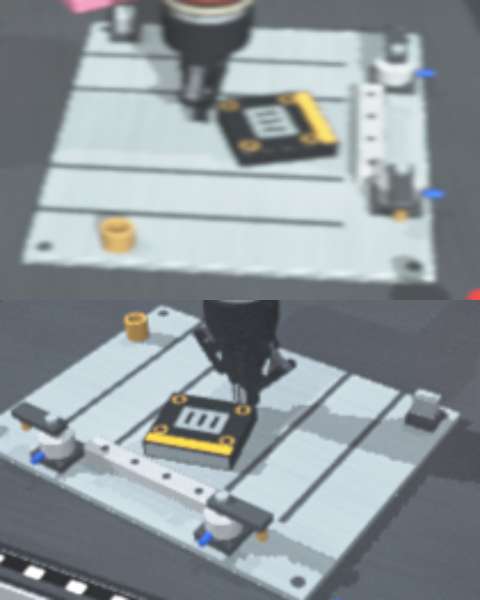

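The picture shows the die nearly square and opposite the fence, with about 0.3 rad left and y about 0. I'll continue the same push.

Call:
move_arm(xyz=[[0.1,0.01,0],[0.1,0.01,0],[0.1,0,0],[0.1,0,0],[0.1,-0.01,0],[0,0,0]], angular=[[0,0,0],[0,0,0],[0,0,0],[0,0,0],[0,0,0],[0,0,0]], grip=[255,255,255,255,255,255])

```text
time_s: 12.68
ee_pos: [0.5822, -0.0312, 0.0201]
eef_rot: [-0.433, -3.103, -0.004]
wrist_force: [-7.7, 5.1, 3.9]
width: -0.0001
```

```bash
python3 - <<'E'
from h import *
stripe("scene",(.62,-.05,0.)); stripe("side",(.62,-.05,.0)); print(ctrl.sense()['wrist_force'].round(1))
E
```

```text
scene n 171 size [90. 15.] die [ 0.6352 -0.0612] yaw -0.039 | fence frame x -0.0548 y -0.0040 yaw 0.121
side n 27 size [65.  5.] die [ 0.6339 -0.0574] yaw -0.043 | fence frame x -0.0568 y -0.0004 yaw 0.117
[-6.1  4.4  4.5]
```

Call:
move_arm(xyz=[[0.06,-0.01,0],[0.06,-0.01,0],[0.06,-0.01,0],[0,0,0]], angular=[[0,0,0],[0,0,0],[0,0,0],[0,0,0]], grip=[255,255,255,255])

```text
time_s: 13.28
ee_pos: [0.5877, -0.031, 0.02]
eef_rot: [-0.431, -3.093, -0.007]
wrist_force: [-20.4, 10.1, 14.8]
width: -0.0002
```

```bash
python3 - <<'E'
from h import *
stripe("scene",(.62,-.05,0.)); stripe("side",(.62,-.05,.0)); print(ctrl.sense()['wrist_force'].round(1))
E
```

```text
scene n 168 size [89. 14.] die [ 0.6391 -0.0629] yaw -0.076 | fence frame x -0.0508 y -0.0051 yaw 0.084
side n 30 size [81.  8.] die [ 0.6389 -0.065 ] yaw -0.059 | fence frame x -0.0506 y -0.0072 yaw 0.101
[-20.1   9.4  14.5]
```

Call:
move_arm(xyz=[[0.04,-0.01,0],[0.04,-0.01,0],[0.04,-0.01,0],[0,0,0]], angular=[[0,0,0],[0,0,0],[0,0,0],[0,0,0]], grip=[255,255,255,255])

```text
time_s: 13.88
ee_pos: [0.593, -0.0308, 0.0195]
eef_rot: [-0.431, -3.092, -0.011]
wrist_force: [-20.2, 14.2, 14.8]
width: 0.0003
```

```bash
python3 - <<'E'
from h import *
stripe("scene",(.62,-.05,0.)); stripe("side",(.62,-.05,.0)); print(ctrl.sense()['wrist_force'].round(1))
E
```

```text
scene n 170 size [89. 15.] die [ 0.6414 -0.064 ] yaw -0.167 | fence frame x -0.0483 y -0.0058 yaw -0.007
side n 29 size [81.  6.] die [ 0.6431 -0.0658] yaw -0.159 | fence frame x -0.0463 y -0.0073 yaw 0.001
[-21.1  14.9  14. ]
```

Call:
move_arm(xyz=[[0.04,-0.01,0],[0.04,-0.01,0],[0,0,0]], angular=[[0,0,0],[0,0,0],[0,0,0]], grip=[255,255,255])

```text
time_s: 14.35
ee_pos: [0.5937, -0.0308, 0.0193]
eef_rot: [-0.429, -3.083, -0.012]
wrist_force: [-32.4, 17.3, 25.0]
width: -0.0002
```

The force rose 12 N for 0.7 mm of motion, so the left end has met the fence. I'll back off, move to about 10 mm right of the middle of the back face, and press gently to confirm the right end.

Call:
move_arm(xyz=[[-0.16,0.02,0],[-0.16,0.03,0],[-0.07,-0.42,0],[-0.07,-0.42,0],[0,0,0],[0.08,-0.01,0],[0.08,-0.01,0],[0.04,-0.01,0],[0.04,-0.01,0],[0.04,-0.01,0],[0,0,0]], angular=[[0,0,0],[0,0,0],[0,0,0],[0,0,0],[0,0,0],[0,0,0],[0,0,0],[0,0,0],[0,0,0],[0,0,0],[0,0,0]], grip=[255,255,255,255,255,255,255,255,255,255,255])

```text
time_s: 15.72
ee_pos: [0.5861, -0.0774, 0.0209]
eef_rot: [-0.428, -3.086, 0.001]
wrist_force: [-34.7, 2.7, 28.4]
width: -0.0001
```

```bash
python3 - <<'E'
from h import *
stripe("scene",(.62,-.05,0.)); stripe("side",(.62,-.05,.0)); print(ctrl.sense()['wrist_force'].round(1))
E
```

```text
scene n 170 size [89. 14.] die [ 0.6421 -0.0641] yaw -0.167 | fence frame x -0.0476 y -0.0058 yaw -0.007
side n 27 size [76.  5.] die [ 0.642  -0.0718] yaw -0.159 | fence frame x -0.0464 y -0.0133 yaw 0.001
[-33.7   2.9  27.4]
```

Firm contact at 35 N with no motion, so the die is seated. Now I'll retreat.

Call:
move_arm(xyz=[[-0.2,0.03,0],[-0.4,0.06,0],[-0.4,0.06,0],[0,0,1],[0,0,1],[-0.6,0,0.8],[-0.6,0,0.8],[0,0,0],[0,0,0]], angular=[[0,0,0],[0,0,0],[0,0,0],[0,0,0],[0,0,0],[0,0,0],[0,0,0],[0,0,0],[0,0,0]], grip=[255,255,255,255,255,255,255,255,255])

```text
time_s: 16.95
ee_pos: [0.4851, -0.0712, 0.201]
eef_rot: [0.434, 3.111, 0.0]
wrist_force: [0.1, 0.6, -0.6]
width: 0.0002
```

```bash
python3 - <<'E'
from h import *
b=ctrl.read_camera("scene"); a=ctrl.read_camera("side")
stripe("scene",(.62,-.05,0.),b); stripe("side",(.62,-.05,.0),a); print(ctrl.sense()['wrist_force'].round(1))
cv2.imwrite("pics/w4.png",np.vstack([cv2.resize(a[165:255,330:430],(400,300),interpolation=2)[:,:400],cv2.resize(b[185:290,185:325],(400,300),interpolation=2)]))
cv2.imwrite("pics/full.png",b)
E
```

```text
scene n 170 size [89. 14.] die [ 0.6421 -0.0641] yaw -0.167 | fence frame x -0.0476 y -0.0058 yaw -0.007
side n 24 size [72.  5.] die [ 0.6417 -0.0737] yaw -0.159 | fence frame x -0.0464 y -0.0153 yaw 0.001
[-0.1  0.1 -0.2]
```

View pics/w4.png

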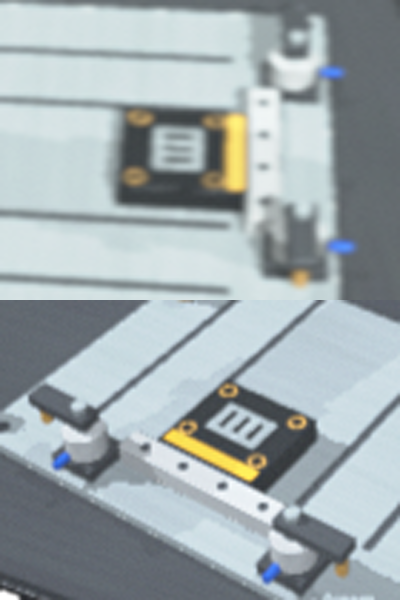

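The picture shows the striped face flush along the fence bar. In the side half, the stripe's middle row is about 152 and the fence holes' middle is about 151. In the scene half, the die is about 5 mm to the right of centre. The hand is clear, so I'm handing in.

```bash
python3 -c "
from h import *
s=ctrl.sense(); print(s['time_s'],s['ee_pos'],s['wrist_force'].round(1)); print(ctrl.hand_in())"
```

```text
17.05 [ 0.48458017 -0.0711228   0.19961617] [-0.1  0.1 -0.2]
the job is handed in; nothing more can be done
None
```

The die block is seated against the fence and the job is handed in, with the hand clear, at 17 s of the 72 s allowed. I turned it clockwise by about 1.26 rad with shut-finger pushes at its corners. I then pressed its back face at the left end and again near the middle.

- **Flat on the fence:** both presses met a hard stop, at 30 to 35 N with under 1 mm of motion. Measured yaw error is under 0.01 rad, and the stripe looks flush in both views.
- **Centring:** the scene camera puts the die about 6 mm to the right. The side camera's automatic reading said about 15 mm, from few pixels with part of the stripe missing. By eye in that same view the stripe and the fence holes agree within about 1 mm. All of these are within the 20 mm allowed.
- **Disagreement:** measured x was -46 to -48 mm where a seated block should read -44. I put this down to my fence estimate and the roughly 2 mm calibration error, given the hard stop, but I did not check it separately.
- **Hand and bystanders:** the tool ended 20 cm up with zero force. I kept clear of the loose objects but did not re-measure them at the end.

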